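Wedge a row of battery cells tight in the stacking jig

TASK

The four blue cells in the stacking jig are still loose and must be clamped before the pack is bonded: take the yellow wedge out of its foam tray, lay it on the jig with its nose in the gap between the fixed dark fence and the sliding follower, and let go. Then, from its handle end, drive it fully home, until the handle block's shoulder meets the end of the fence and the sprung end plate is pushed back through its stroke. Leave the wedge lying flat and jammed there with the cells upright, and do not knock over or shove away the things lying about.

Things in the scene. Friction and masses are not known exactly. Their poses are not given: they have to be found in the camera images.
- wedge_centre (a point): centre of the yellow wedge (120 g), half-way up and at mid-length; 127 long, 28 high; x to the nose, z up. From x=-31.5 (shoulder) to the nose at +63.5 mm it tapers 1 in 6 in plan: the side at y=-14 is straight, the other runs from y=+14 to y=-2. At mid-length it is 23 wide, its middle at y=-2.6. Friction holds it where it is let go once jammed
- wedge_handle (a point): centre, half-way up, of the wedge's handle block with grip grooves: 32 (x) x 38 (y) x 28 mm, sides parallel, at the end away from the nose; same axes as the wedge (x to the nose). Its front face is the shoulder, 5 mm wider than the tapered part on each side
- tray: black foam tray with red bottom, fixed, 190 x 108 x 34 mm high, origin under its centre. The wedge lies flush in a pocket (floor at z=6 mm), centred, nose to the tray's +x. At its mid-length finger notches of the same depth, 48 mm long (x -24 to +24), reach 46 mm to each side of its centre line.
- jig: cell stacking jig, fixed; origin under the centre of its grey base, 200 (x) x 196 (y) x 12 mm; x is the way the wedge is driven. On it from -y to +y: dark steel fence (x -15 to 84, inner face y=-68, 30 high), gap for the wedge, follower (33 high), four cells, sprung plate, fixed end block (44 high). In front of the gap (x -100 to -15, y -98 to -10) the base is bare and the wedge can lie there
- wedge_home (a point): where the wedge's centre lies when home: x=16.5, y=-54, z=26 mm of the jig, same axes as the jig. The wedge then lies on the base with its x along the jig's x, straight side on the fence, shoulder touching the fence's front end. It is driven straight along +x; it meets the follower 35 to 55 mm before home, and from there the push needed grows to 5 to 12 N
- follower (a joint): travel of the steel follower block along the jig's +y, towards the cells (m): 0 to 0.003 at the start, 0.009 when the wedge is home. The block slides freely; its face to the gap slopes as the wedge does. Its front end is 3 mm behind that of the fence; the gap there is 0.0185 + this value wide
- end_plate (a joint): travel of the sprung end plate along the jig's +y (m): 0 at rest, 0.005 fully back at its stop. Its springs push with 4 N at 0 and 8 N at 0.005. When it is back, its two rods show a green band behind the end block
- cell_1: prismatic battery cell no. 1 (1 nearest the end plate), blue, 64 (jig's x) x 20 (jig's y) x 45 mm high with its two terminals, 100 g, loose in the row; origin at the centre of its underside, z up
- cell_2: prismatic battery cell no. 2 (1 nearest the end plate), blue, 64 (jig's x) x 20 (jig's y) x 45 mm high with its two terminals, 100 g, loose in the row; origin at the centre of its underside, z up
- cell_3: prismatic battery cell no. 3 (1 nearest the end plate), blue, 64 (jig's x) x 20 (jig's y) x 45 mm high with its two terminals, 100 g, loose in the row; origin at the centre of its underside, z up
- cell_4: prismatic battery cell no. 4 (1 nearest the end plate), blue, 64 (jig's x) x 20 (jig's y) x 45 mm high with its two terminals, 100 g, loose in the row; origin at the centre of its underside, z up
- adhesive_bottle: small white bottle with a red nozzle, 36 mm wide, 91 mm high, standing; origin at the centre of its underside, z up; a bystander
- screw_carton: small grey carton with a red band, 45 x 65 x 22 mm; origin at the centre of its underside; a bystander
- kapton_roll: roll of amber tape lying flat, 76 mm wide, 15 mm high; origin at the centre of its underside; a bystander
- drone_frame: black drone frame with four arms, fixed clutter on the left of the work, about 350 x 370 x 157 mm high; origin under its centre; keep clear of it
- battery_b: blue battery pack with leads, 110 x 134 x 28 mm, lying; a bystander
Mind the look-alikes: they are no part of the job. Leave any green, orange or pink look-alike of the cell_3 alone.

How it is judged:
By the outcome, as a careful person would: the job done as asked, in the order asked, and still so for the second after the job is handed in, with the robot touching nothing.
It also fails if it takes over 54 s, if anything falls off the work surface, if the arm or the gripper's body presses on something with over 40 N, if the wrist force passes 120 N, or if a joint passes its speed limit or range.

ROBOT

A 7-joint arm with a two-finger parallel gripper is mounted at the origin on a cart in front of the work surface, level with it; the furniture and walls round the work are solid. World frame = base frame: x ahead of the robot, y to its left, z up, the work surface at z = 0. Lengths are in m, angles in rad, forces in N, time in s.
With the tool pointing down it reaches from about 0.425 to 0.925 m from the base axis. Payload 6.8 kg.
Tool frame: the origin (TCP) lies on the mounting face of the last link; the fingertips stand 173 mm ahead of it and the grasp point (between the pads) lies 155 mm ahead of it; z points along the fingers, y is the line along which they close (so a half turn about z gives the same grasp; the last joint's range is limited). The gripper opens to 85 mm and grips with 20 to 120 N. Pads are 22 mm wide; open, the fingers measure 114 mm over their backs; the gripper's body (76 mm by 85 mm) begins 54 mm behind the grasp point. The pads swing forward as they close: fully open they stand 13 mm farther back than shut.
Start: joints at [1.197, 0.477, 0.022, 1.555, -0.011, 1.109, -0.083], TCP at [0.177, -0.651, 0.405] pointing down, gripper open.
Joint ranges: [-2.96, 2.96], [-0.34, 2.1], [-1.41, 1.46], [0.24, 2.44], [-1.37, 4.51], [0.17, 1.92], [-2.96, 2.96]. Speed limits (rad/s): [2.39, 2.39, 3.14, 3.14, 3.14, 3.14, 3.14].

INTERFACE

Orientations are given as a rotation vector (axis times angle).
In Python, from bench import r gives the robot as it stands.
- The arm moves only by the tool carry_out, never from a script. Its argument "moves" is a list of rows, each a list of 5 numbers: the shift along the tool's x, y, z in m, then the turn about the tool's z in rad, then the finger opening in m, from 0 to 0.0854. In form: [[dx, dy, dz, roll, claw], ...]. A call has exactly 8 rows; each row is the pose to reach, as a shift and turn from the pose commanded when the call began, along the tool's axes at that moment; what a row does not reach only later rows make up. A row lasts 1/10 s, in which the tool goes at most 50 mm and 8.59 degrees, less where a joint would pass 70% of its speed; a pose out of reach is approached as far as the arm can. A call with a gripper value outside its range is refused whole. The fingers move at their own pace and stop on an object; "force" is the grip in N (left out, the last holds). Time passes only in rows, so rows that repeat a pose let the fingers close, or fill a call up. It gives the time, the measured TCP pose, the force, the opening and the grip force at its end, in the units of the state.
- r.get_obs(): the state, without advancing time (a new reading comes with each control period).
- r.grab_frame(name): name is "scene" or "top" or "wrist"; returns the picture (384x512x3 uint8, red, green, blue); there is no depth.
- r.calibration(name): a dict with "fx", "fy", "cx", "cy" (pixels), "k1" (the pictures are not rectified: a ray, as slopes to the right and down, at radius r is drawn at 1 + k1 r^2 times it, then the intrinsics apply), "rvec" (rotation vector, rad) and "tvec" (3), from world to camera coordinates, as OpenCV has them. Camera axes: x right, y down, z forward; pixel columns grow to the right and rows downward; lengths in m; the calibration is good to about 2 mm. A picture is of the moment at which its call begins: read the wrist's pose just before it. calibration takes no time and is no camera call; for the wrist camera it gives the pose at the moment of the call.
- r.hand_in(): hands the job in; it is judged then, once.
The state is a dict: "clock": time; "joints": joint angles; "qvel": joint speeds; "tau": joint torques, N m; "tcp_pos": TCP position; "orientation": TCP orientation; "contact_force": force on the tool from outside, world axes, zero at the start; "moment": the same for the moment, N m; "grip_width": finger opening in m; "gripper_force": force on a finger pad.
Only numpy, scipy, OpenCV 4.12 (cv2) and the standard library are available. Lean on these libraries where they do the work, as an engineer would, in place of code of your own. Each camera call takes 0.05 s, during which the arm holds its last target. There are 200 camera calls.

## Working session

There is one attempt and no reset: what is moved stays moved. The work goes in short steps, Python scripts to look and compute and a tool call to move; the robot and the scene stay as the last step left them, time stands still between calls to the robot, and variables do not carry over. Pictures are saved under pics/ and viewed, at most 13 in all, crops included, and the job is handed in when it is done.

Besides the shell and the picture viewer there is one more tool, called after "Call:" by a JSON object that holds its "api" and its "payload". carry_out: Moves the arm, as the interface text tells. Its arguments: {"type":"object","properties":{"moves":{"type":"array","items":{"type":"array","items":{"type":"number"}}},"force":{"type":"number"}},"required":["moves"]}

```bash
mkdir -p pics; ls
python3 - <<'E'
from bench import r
import cv2, numpy as np
o=r.get_obs(); print({k:np.round(v,4).tolist() for k,v in o.items()})
ims=[]
for n in("top","scene"):
    im=r.grab_frame(n); cv2.imwrite(f"pics/{n}0.png",cv2.cvtColor(im,cv2.COLOR_RGB2BGR)); c=r.calibration(n); print(n,c)
E
```

```text
pics
{'clock': 0.0, 'joints': [1.1969, 0.4778, 0.0223, 1.5565, -0.0115, 1.1093, -0.0831], 'qvel': [0.0002, -0.0002, -0.0003, 0.0004, 0.0008, 0.0015, -0.0008], 'tau': [-0.0001, -59.6436, 1.6078, -28.1193, 0.0124, 0.0094, -0.0], 'tcp_pos': [0.1772, -0.651, 0.4037], 'orientation': [-3.1121, -0.4161, 0.0006], 'contact_force': [-0.3666, 0.1991, -0.7605], 'moment': [0.0385, 0.0055, -0.0074], 'gripper_force': 0.0, 'grip_width': 0.0858}
top {'fx': 392.94916427092244, 'fy': 392.94916427092244, 'cx': 257.00502347535877, 'cy': 188.16431438601973, 'k1': -0.07633905764491798, 'rvec': array([ 2.1465422 , -2.15114121,  0.14779234]), 'tvec': array([0.00747365, 0.50765608, 1.30047612])}
scene {'fx': 390.85751653910745, 'fy': 390.85751653910745, 'cx': 250.93523188767526, 'cy': 189.8451293709404, 'k1': -0.041560178683660604, 'rvec': array([ 1.15072347, -1.91208465,  1.26489891]), 'tvec': array([0.22979658, 0.24049479, 0.89504761])}
```

View pics/top0.png

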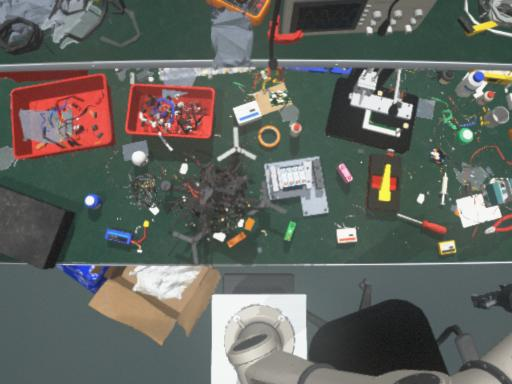

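View pics/scene0.png

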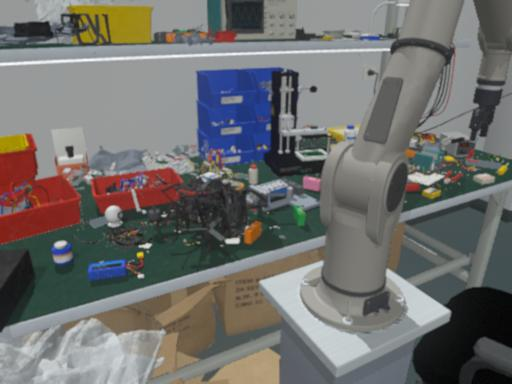

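The top view shows the wedge (yellow) in the black/red tray at about (384,184) and the jig at about (297,187). Other yellow items are the tool at (487,22), the box at (447,247) and the screwdriver at (430,226). The cell look-alikes are green (290,231), orange (237,240) and pink (345,172). I'll check the choice in one close crop.

```bash
cat > h.py <<'E'
import cv2, numpy as np
from bench import r
def cast(c,uv,z):
    uv=np.atleast_2d(np.float64(uv)); K=np.array([[c['fx'],0,c['cx']],[0,c['fy'],c['cy']],[0,0,1]])
    p=cv2.undistortPoints(uv.reshape(-1,1,2),K,np.array([c['k1'],0,0,0])).reshape(-1,2)
    R=cv2.Rodrigues(c['rvec'])[0]; o=-R.T@c['tvec']; d=np.c_[p,np.ones(len(p))]@R
    return o+d*((z-o[2])/d[:,2])[:,None]
def proj(c,P):
    K=np.array([[c['fx'],0,c['cx']],[0,c['fy'],c['cy']],[0,0,1]])
    return cv2.projectPoints(np.float64(P).reshape(-1,1,3),c['rvec'],c['tvec'],K,np.array([c['k1'],0,0,0]))[0].reshape(-1,2)
E
python3 - <<'E'
from h import *
im=cv2.imread("pics/top0.png"); c=r.calibration("top")
cv2.imwrite("pics/crop0.png",cv2.resize(im[135:255,250:410],None,fx=5,fy=5,interpolation=cv2.INTER_CUBIC))
hsv=cv2.cvtColor(im,cv2.COLOR_BGR2HSV)
m=cv2.inRange(hsv,(22,140,120),(35,255,255)); m[:, :360]=0;m[:,410:]=0;m[:140]=0;m[215:]=0
ys,xs=np.nonzero(m); print(len(xs),xs.min(),xs.max(),ys.min(),ys.max())
print(cast(c,[(384,184),(297,187),(345,172),(290,231),(346,236),(384,160),(384,210)],0.02).round(3))
b=cv2.minAreaRect(np.c_[xs,ys].astype(np.float32)); B=cv2.boxPoints(b); print(B, cast(c,B,0.034).round(4))
print(r.calibration("wrist"))
E
```

```text
330 378 390 164 201
[[ 0.523 -0.434  0.02 ]
 [ 0.514 -0.131  0.02 ]
 [ 0.566 -0.299  0.02 ]
 [ 0.363 -0.105  0.02 ]
 [ 0.345 -0.296  0.02 ]
 [ 0.608 -0.438  0.02 ]
 [ 0.433 -0.43   0.02 ]]
[[378. 164.]
 [390. 164.]
 [390. 201.]
 [378. 201.]] [[ 0.5913 -0.4121  0.034 ]
 [ 0.5913 -0.4543  0.034 ]
 [ 0.4626 -0.4478  0.034 ]
 [ 0.4627 -0.4062  0.034 ]]
{'fx': 297.86477286272304, 'fy': 297.86477286272304, 'cx': 250.32450095700358, 'cy': 190.97568620228256, 'k1': -0.07841251555984208, 'rvec': array([-2.304979  ,  1.76176443,  0.25895759]), 'tvec': array([-0.67430171, -0.03735517,  0.38067275])}
```

View pics/crop0.png

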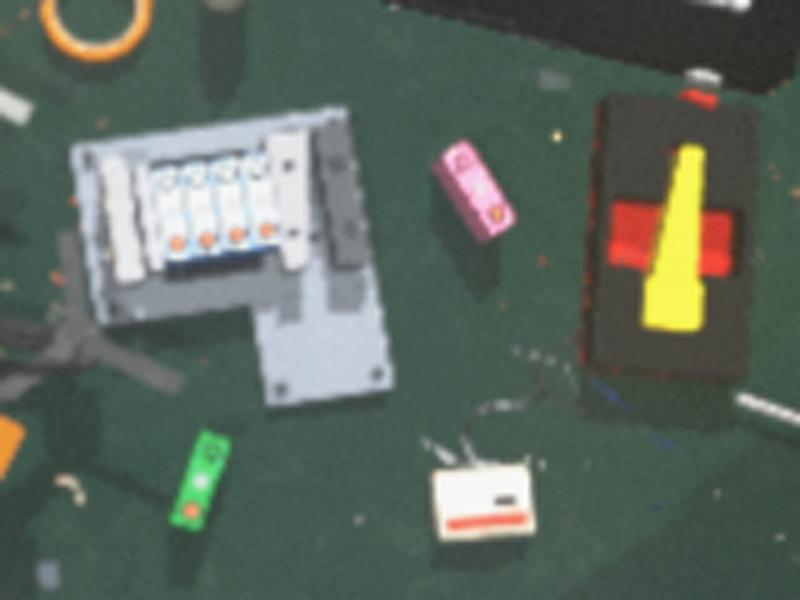

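The crop confirms the choice: the yellow wedge lies in the black tray, nose up in the image, which is about world +x. The jig's fence is on the right and its bare apron at the bottom. Next I'll hover between tray and jig for one wrist look that covers both.

```bash
cat >> h.py <<'E'
from scipy.spatial.transform import Rotation as Ro
def to(x,y,z,yaw=None):
    """shift in tool axes and roll to bring the TCP to x,y,z with tool x at yaw (deg, world) pointing down"""
    o=r.get_obs(); R=Ro.from_rotvec(o['orientation']).as_matrix(); d=R.T@(np.array([x,y,z])-o['tcp_pos'])
    cur=np.degrees(np.arctan2(R[1,0],R[0,0])); roll=0 if yaw is None else -(yaw-cur+180)%360-180
    roll=(roll+90)%180-90
    print('t',round(o['clock'],2),'tcp',o['tcp_pos'].round(4),'yaw',cur.round(2),'tilt',R[:,2].round(3),'q',np.round(o['joints'],2),'F',o['contact_force'].round(1),'w',round(o['grip_width'],4))
    print('move',d.round(4),'roll',np.radians(roll).round(4))
E
python3 - <<'E'
from h import *
to(0.5,-0.32,0.40,0)
o=r.get_obs();R=Ro.from_rotvec(o['orientation']).as_matrix();c=r.calibration('wrist');Rc=cv2.Rodrigues(c['rvec'])[0]
print((R.T@(-Rc.T@c['tvec']-o['tcp_pos'])).round(3)); print((Rc@R).round(2))
E
```

```text
t 0.1 tcp [ 0.1772 -0.6511  0.4038] yaw 15.23 tilt [-0.001  0.002 -1.   ] q [ 1.2   0.48  0.02  1.56 -0.01  1.11 -0.08] F [-0.8 -0.  -0. ] w 0.0855
move [ 0.3984 -0.2346  0.0042] roll 0.2658
[0.073 0.    0.029]
[[-0.    1.   -0.  ]
 [-0.96 -0.   -0.29]
 [-0.29 -0.    0.96]]
```

Call:
{"api": "carry_out", "payload": {"moves": [[0.406,-0.263,0,0.266,0.05],[0.406,-0.263,0,0.266,0.05],[0.406,-0.263,0,0.266,0.05],[0.406,-0.263,0,0.266,0.05],[0.406,-0.263,0,0.266,0.05],[0.406,-0.263,0,0.266,0.05],[0.406,-0.263,0,0.266,0.05],[0.406,-0.263,0,0.266,0.05]]}}

```text
clock: 0.9
tcp_pos: [0.445, -0.3515, 0.4045]
orientation: [-3.141, 0.001, 0.001]
contact_force: [1.2, -0.3, -0.4]
grip_width: 0.0497
gripper_force: 0.0
```

Call:
{"api": "carry_out", "payload": {"moves": [[0.05,-0.06,0,0,0.05],[0.05,-0.06,0,0,0.05],[0.05,-0.06,0,0,0.05],[0.05,-0.06,0,0,0.05],[0.05,-0.06,0,0,0.05],[0.05,-0.06,0,0,0.05],[0.05,-0.06,0,0,0.05],[0.05,-0.06,0,0,0.05]]}}

```text
clock: 1.7
tcp_pos: [0.4937, -0.294, 0.4047]
orientation: [3.141, -0.002, -0.0]
contact_force: [0.5, -0.4, 0.4]
grip_width: 0.0501
gripper_force: 0.0
```

Run:
```python
from h import *
c=r.calibration('wrist'); im=r.grab_frame('wrist'); np.save('w1.npy',c,allow_pickle=True)
to(0.5,-0.29,0.4,0)
cv2.imwrite('pics/w1.png',cv2.cvtColor(im,cv2.COLOR_RGB2BGR))
cv2.imwrite('pics/w1b.png',cv2.resize(cv2.cvtColor(im,cv2.COLOR_RGB2BGR),(800,600),interpolation=cv2.INTER_CUBIC))
```

```text
t 1.75 tcp [ 0.4938 -0.2938  0.4047] yaw -0.07 tilt [-0. -0. -1.] q [ 0.51  0.32 -0.11  1.8   0.04  1.03 -1.18] F [-0.6  0.  -0.7] w 0.05
move [ 0.0062 -0.0038  0.0047] roll -0.0012
```

View pics/w1b.png

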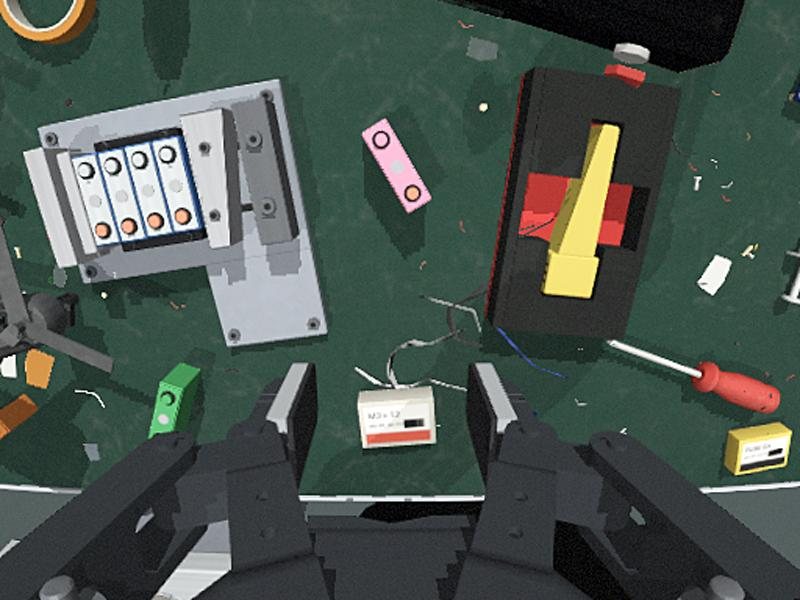

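The wrist view (800-wide scale) shows the wedge top with handle at (571,273) and nose at (605,125). Jig base corners are at (38,125), (280,80), (327,333) and (228,347). The fence is at (265,170), the follower at (210,180) and the carton at (397,418). I'll measure the wedge from its yellow contour and the jig from its base corners.

Run:
```python
from h import *
c=np.load('w1.npy',allow_pickle=True).item(); im=cv2.imread('pics/w1.png'); hsv=cv2.cvtColor(im,cv2.COLOR_BGR2HSV); g=cv2.cvtColor(im,cv2.COLOR_BGR2GRAY)
s=512/800
# jig
px=np.float32([(280,80),(327,333),(38,125),(228,347)])*s
p=cv2.cornerSubPix(g,px.reshape(-1,1,2).copy(),(4,4),(-1,-1),(3,50,.01)).reshape(-1,2); print(p.round(1).tolist(),px.round(1).tolist())
W=cast(c,p,.012)[:,:2]; J=np.array([(100,-98),(-100,-98),(100,98),(-100,-10)])/1000
def fit(J,W):
    a=J-J.mean(0); b=W-W.mean(0); t=np.arctan2((a[:,0]*b[:,1]-a[:,1]*b[:,0]).sum(),(a*b).sum()); R=np.array([[np.cos(t),-np.sin(t)],[np.sin(t),np.cos(t)]]); o=W.mean(0)-R@J.mean(0)
    print('yaw',np.degrees(t).round(2),'org',o.round(4),'res',((W-(J@R.T+o))*1000).round(1).tolist()); return t,o,R
print(np.linalg.norm(W[0]-W[1]),np.linalg.norm(W[0]-W[2]))
t,o,R=fit(J[:3],W[:3])
for n,q in dict(home=(16.5,-54),lay=(-55,-54),fence=(-15,-68)).items(): print(n,(R@(np.array(q)/1000)+o).round(4))
np.save('jig.npy',[t,*o])
# fence front/top check z=.042
print('clicks in jig, fence top front corners', ((cast(c,np.float32([(243,240),(298,240),(228,246),(211,246)])*s,.042)[:,:2]-o)@R*1000).round(1).tolist())
# wedge
m=cv2.inRange(hsv,(20,90,150),(35,255,255)); m[:, :330]=0; m[:70]=0; m[195:]=0; m[:,410:]=0
n,l,st,ce=cv2.connectedComponentsWithStats(m); k=1+st[1:,4].argmax(); ct=max(cv2.findContours((l==k).astype(np.uint8),0,1)[0],key=cv2.contourArea)
ap=cv2.approxPolyDP(ct,2,True).reshape(-1,2); print((ap/s).round().tolist()); print((cast(c,ap,.034)[:,:2]*1000).round(1).tolist())
# tray corners at z=.034
q=np.float32([(534,67),(680,88),(627,340)])*s; q=cv2.cornerSubPix(g,q.reshape(-1,1,2).copy(),(3,3),(-1,-1),(3,50,.01)).reshape(-1,2); print((q/s).round(1).tolist())
T=cast(c,q,.034)[:,:2]; print(np.linalg.norm(T[0]-T[1]),np.linalg.norm(T[2]-T[1])); fit(np.array([(95,54),(95,-54),(-95,-54)])/1000,T)
```

```text
[[177.6999969482422, 49.79999923706055], [208.89999389648438, 212.6999969482422], [23.5, 81.69999694824219], [145.5, 221.0]] [[179.1999969482422, 51.20000076293945], [209.3000030517578, 213.10000610351562], [24.299999237060547, 80.0], [145.89999389648438, 222.10000610351562]]
0.1993046775459204 0.19555474724154873
yaw 8.28 org [ 0.513  -0.1293] res [[-0.1, -0.0], [0.5, 0.5], [-0.4, -0.5]]
home [ 0.5371 -0.1803]
lay [ 0.4663 -0.1906]
fence [ 0.5079 -0.1987]
clicks in jig, fence top front corners [[-9.7, -56.5], [-15.8, -96.4], [-12.3, -44.5], [-10.3, -32.0]]
[[617.0, 127.0], [602.0, 127.0], [556.0, 253.0], [548.0, 250.0], [545.0, 292.0], [584.0, 297.0], [591.0, 292.0], [597.0, 266.0], [592.0, 255.0]]
[[591.5, -454.8], [591.2, -443.3], [499.9, -418.3], [502.3, -412.1], [469.4, -412.7], [465.6, -444.0], [469.4, -448.5], [490.4, -450.9], [498.8, -446.2]]
[[533.4000244140625, 66.0], [680.0, 88.0], [627.0, 340.0]]
0.10736222147126392 0.19051930842008097
yaw -4.87 org [ 0.5296 -0.4374] res [[1.3, -0.1], [-0.3, 0.7], [-1.0, -0.7]]
```

Call:
{"api": "carry_out", "payload": {"moves": [[0.03,0.145,0.1,0.168,0.05],[0.03,0.145,0.12,0.168,0.05],[0.03,0.145,0.15,0.168,0.05],[0.03,0.145,0.165,0.168,0.05],[0.03,0.145,0.165,0.168,0.05],[0.03,0.145,0.165,0.168,0.05],[0.03,0.145,0.165,0.168,0.05],[0.03,0.145,0.165,0.168,0.05]], "force": 50}}

```text
clock: 2.55
tcp_pos: [0.525, -0.4377, 0.2417]
orientation: [3.13, -0.262, 0.004]
contact_force: [-0.4, -0.1, 0.9]
grip_width: 0.0506
gripper_force: 0.0
```

Run:
```python
from h import *
to(0.524,-0.439,0.182,-9.6)
c=r.calibration('wrist'); im=r.grab_frame('wrist')
im=cv2.cvtColor(im,cv2.COLOR_RGB2BGR); cv2.imwrite('pics/w2.png',im)
# expected wedge centre-line points (top face) by the estimate
t=np.radians(-4.87);R=np.array([[np.cos(t),-np.sin(t)],[np.sin(t),np.cos(t)]])
P=np.array([(63.5,-14),(63.5,-2),(-31.5,14),(-31.5,-14),(-31.5,19),(-63.5,19),(-63.5,-19),(-31.5,-19)])/1000@R.T+[.5293,-.4373]
for u in proj(c,np.c_[P,np.full(8,.034)]): cv2.circle(im,tuple(int(v*8) for v in u),16,(255,0,0),-1,shift=3)
cv2.imwrite('pics/w2b.png',im)
```

```text
t 2.55 tcp [ 0.525  -0.4377  0.2417] yaw -9.58 tilt [ 0.003 -0.001 -1.   ] q [ 0.63  0.66 -0.04  1.65  0.03  0.83 -1.16] F [-0.4 -0.1  0.9] w 0.0506
move [-0.0009  0.0014  0.0597] roll 0.0004
```

View pics/w2b.png

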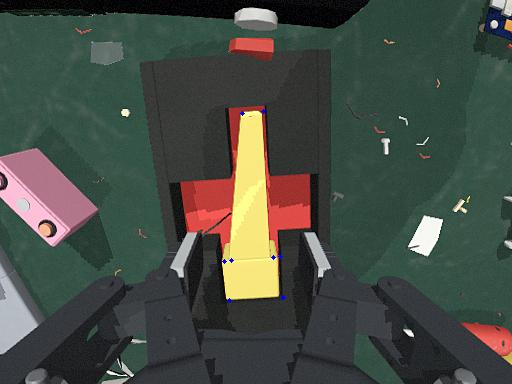

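The view from close by shows the wedge under the tool: nose at (252,113), handle rear at (252,298), notches open on both sides. It lies about 1.5 mm left of my estimate, so I'll go straight down here.

Call:
{"api": "carry_out", "payload": {"moves": [[-0.001,0,0.03,0.01,0.05],[-0.001,0,0.05,0.01,0.05],[-0.001,0,0.06,0.01,0.05],[-0.001,0,0.06,0.01,0.02],[-0.001,0,0.06,0.01,0.01],[-0.001,0,0.06,0.01,0.01],[-0.001,0,0.06,0.01,0.01],[-0.001,0,0.06,0.01,0.01]], "force": 50}}

```text
clock: 3.4
tcp_pos: [0.5236, -0.4385, 0.1811]
orientation: [3.128, -0.28, 0.003]
contact_force: [-0.2, 0.4, 5.4]
grip_width: 0.0236
gripper_force: 49.4
```

Call:
{"api": "carry_out", "payload": {"moves": [[0,0,-0.01,0,0.01],[0,0,-0.02,0,0.01],[0,0,-0.04,0,0.01],[0,0,-0.07,0,0.01],[0,0,-0.1,0,0.01],[0,0,-0.12,0,0.01],[0,0,-0.12,0,0.01],[0,0,-0.12,0,0.01]]}}

```text
clock: 4.2
tcp_pos: [0.5229, -0.4381, 0.2999]
orientation: [3.129, -0.28, 0.001]
contact_force: [-0.2, -0.0, -2.2]
grip_width: 0.0237
gripper_force: 49.0
```

Run:
```python
from h import *
# TCP above lay point: wedge centre at jig (-62,-54), grip point at wedge (-5,-2.3), bisector tool yaw = jig yaw - 4.75
t,ox,oy=np.load('jig.npy');R=np.array([[np.cos(t),-np.sin(t)],[np.sin(t),np.cos(t)]])
g=R@(np.array([-60-5,-54-2.3])/1000)+[ox,oy]; print(g.round(4)); to(*g,0.30,np.degrees(t)-4.75)
c=r.calibration('wrist'); im=cv2.cvtColor(r.grab_frame('wrist'),cv2.COLOR_RGB2BGR); cv2.imwrite('pics/w3.png',im)
hsv=cv2.cvtColor(im,cv2.COLOR_BGR2HSV); m=cv2.inRange(hsv,(20,90,110),(35,255,255)); m[:,:150]=0;m[:,350:]=0
n,l,st,ce=cv2.connectedComponentsWithStats(m);k=1+st[1:,4].argmax();ct=max(cv2.findContours((l==k).astype(np.uint8),0,1)[0],key=cv2.contourArea)
ap=cv2.approxPolyDP(ct,3,True).reshape(-1,2); o=r.get_obs(); Rt=Ro.from_rotvec(o['orientation']).as_matrix()
z=o['tcp_pos'][2]-.181+.034; print(ap.tolist()); print(((cast(c,ap,z)-o['tcp_pos'])@Rt*1000).round(1).tolist())
```

```text
[ 0.4568 -0.1943]
t 4.2 tcp [ 0.5229 -0.4381  0.2999] yaw -10.22 tilt [ 0. -0. -1.] q [ 0.63  0.59 -0.03  1.62  0.02  0.93 -1.16] F [-0.2 -0.  -2.2] w 0.0237
move [-1.083e-01 -2.282e-01 -2.000e-04] roll -0.2398
[[259, 109], [234, 115], [223, 309], [216, 315], [216, 328], [247, 334], [284, 329], [283, 310], [278, 309], [266, 115]]
[[71.0, 3.9, 146.9], [68.8, -5.8, 146.9], [-20.9, -12.6, 147.0], [-24.5, -16.1, 147.0], [-32.4, -16.4, 147.1], [-36.0, -1.1, 147.0], [-33.0, 17.1, 147.0], [-21.6, 16.2, 147.0], [-21.0, 13.8, 147.0], [68.7, 6.6, 146.9]]
```

View pics/w3.png

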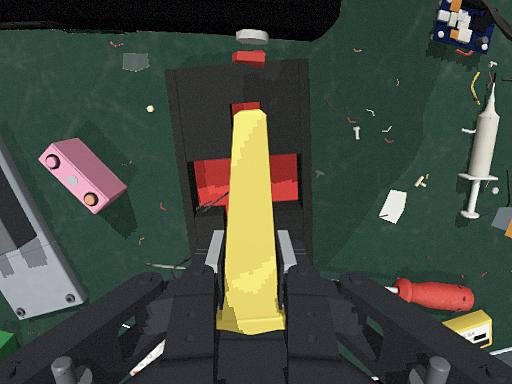

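The wedge hangs in the grip, nose at (250,111) and shoulder at about row 310. It looks bisector-aligned as planned and perhaps a little handle-down. Now I'll carry it above the jig apron.

Call:
{"api": "carry_out", "payload": {"moves": [[-0.108,-0.228,0,-0.24,0.01],[-0.108,-0.228,0,-0.24,0.01],[-0.108,-0.228,0,-0.24,0.01],[-0.108,-0.228,0,-0.24,0.01],[-0.108,-0.228,0,-0.24,0.01],[-0.108,-0.228,0,-0.24,0.01],[-0.108,-0.228,0,-0.24,0.01],[-0.108,-0.228,0,-0.24,0.01]]}}

```text
clock: 5.05
tcp_pos: [0.4573, -0.1956, 0.2992]
orientation: [3.14, 0.095, -0.001]
contact_force: [-0.2, 0.6, -1.9]
grip_width: 0.0236
gripper_force: 49.3
```

Run:
```python
from h import *
to(.4568,-.1943,0.23,3.6)
c=r.calibration('wrist'); im=cv2.cvtColor(r.grab_frame('wrist'),cv2.COLOR_RGB2BGR); np.save('w4.npy',c,allow_pickle=True)
t,ox,oy=np.load('jig.npy');R=np.array([[np.cos(t),-np.sin(t)],[np.sin(t),np.cos(t)]])
P=np.array([(100,-98,12),(-15,-98,42),(-15,-68,42),(84,-68,42),(84,-98,42),(-15,-98,12),(-12,-49.5,45)])/1000
W=np.c_[P[:,:2]@R.T+[ox,oy],P[:,2]]; a=im.copy()
for u in proj(c,W): cv2.circle(a,tuple(int(v*8) for v in u),16,(0,0,255),-1,shift=3)
cv2.imwrite('pics/w4.png',im); cv2.imwrite('pics/w4b.png',cv2.resize(a,(800,600),interpolation=cv2.INTER_CUBIC))
```

```text
t 5.05 tcp [ 0.4573 -0.1956  0.2992] yaw 3.48 tilt [-0.001 -0.    -1.   ] q [ 0.41  0.33 -0.15  2.06  0.07  0.75 -1.3 ] F [-0.2  0.6 -1.9] w 0.0236
move [-0.0003 -0.0013  0.0692] roll -0.0021
```

View pics/w4b.png

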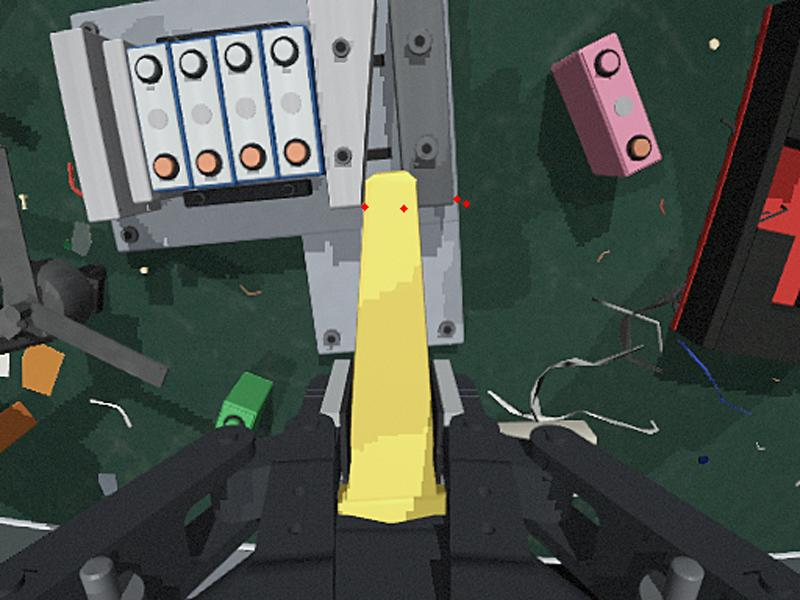

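The view shows the nose (390,180 in the 800-wide picture) heading over the gap mouth. The follower corner is at (363,207), and the fence's inner edge runs from (388,20) to (403,200), both as predicted. I'll compute the lowering move.

```bash
cat >> h.py <<'E'
def jig(p):
    t,ox,oy=np.load('jig.npy');R=np.array([[np.cos(t),-np.sin(t)],[np.sin(t),np.cos(t)]]); return R@(np.array(p)/1000)+[ox,oy]
E
python3 - <<'E'
from h import *
print(jig((-62,-54.5)).round(4)); to(*jig((-62,-54.5)),0.195,3.6)
E
```

```text
[ 0.4595 -0.1921]
t 5.1 tcp [ 0.4574 -0.196   0.2993] yaw 3.43 tilt [-0. -0. -1.] q [ 0.41  0.33 -0.15  2.06  0.07  0.75 -1.3 ] F [ 0.1 -0.4 -1.7] w 0.0235
move [ 0.0024 -0.0038  0.1042] roll -0.003
```

Call:
{"api": "carry_out", "payload": {"moves": [[0.002,-0.0035,0.03,0,0.01],[0.002,-0.0035,0.06,0,0.01],[0.002,-0.0035,0.08,0,0.01],[0.002,-0.0035,0.09,0,0.01],[0.002,-0.0035,0.095,0,0.01],[0.002,-0.0035,0.099,0,0.01],[0.002,-0.0035,0.099,0,0.01],[0.002,-0.0035,0.099,0,0.01]]}}

```text
clock: 5.9
tcp_pos: [0.4594, -0.1912, 0.2014]
orientation: [3.14, 0.097, 0.002]
contact_force: [0.2, 0.5, -0.7]
grip_width: 0.0236
gripper_force: 49.3
```

Run:
```python
from h import *
to(*jig((-62,-54.5)),0.187,3.6)
im=cv2.cvtColor(r.grab_frame('wrist'),cv2.COLOR_RGB2BGR); cv2.imwrite('pics/w5.png',im)
s=cv2.cvtColor(r.grab_frame('scene'),cv2.COLOR_RGB2BGR); c=r.calibration('scene'); u=proj(c,[*jig((-20,-54)),.03])[0].astype(int)
print(u)
b=cv2.resize(s[u[1]-40:u[1]+40,u[0]-55:u[0]+55],None,fx=3.5,fy=3.5)
a=np.zeros((384,512+b.shape[1],3),np.uint8); a[:,:512]=im; a[:b.shape[0],512:]=b; cv2.imwrite('pics/w5b.png',cv2.resize(a,(800,int(384*800/a.shape[1]))))
```

```text
t 5.9 tcp [ 0.4594 -0.1912  0.2014] yaw 3.52 tilt [ 0.001 -0.    -1.   ] q [ 0.38  0.5  -0.13  2.12  0.12  0.53 -1.35] F [ 0.2  0.5 -0.7] w 0.0236
move [0.     0.0009 0.0144] roll -0.0013
[296 191]
```

View pics/w5b.png

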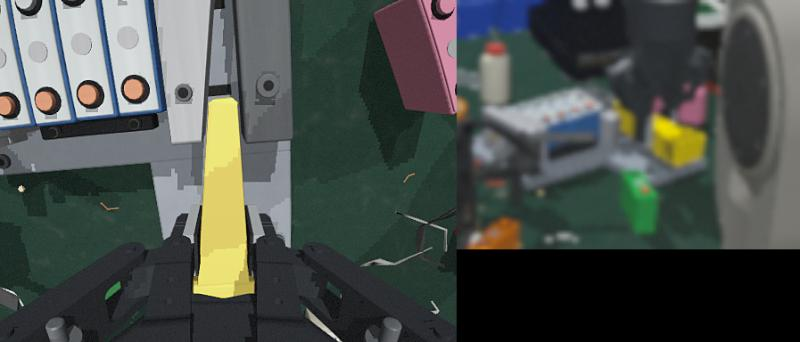

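The nose (224,100) lies between the follower (205) and the fence (242), well centred. I'll lower the last 14 mm.

Call:
{"api": "carry_out", "payload": {"moves": [[0,0.001,0.004,0,0.01],[0,0.001,0.007,0,0.01],[0,0.001,0.01,0,0.01],[0,0.001,0.012,0,0.01],[0,0.001,0.013,0,0.01],[0,0.001,0.014,0,0.01],[0,0.001,0.014,0,0.01],[0,0.001,0.014,0,0.01]]}}

```text
clock: 6.8
tcp_pos: [0.459, -0.1919, 0.187]
orientation: [3.14, 0.097, -0.0]
contact_force: [-2.1, 1.5, 5.3]
grip_width: 0.0237
gripper_force: 49.8
```

Call:
{"api": "carry_out", "payload": {"moves": [[0,0,0,0,0.03],[0,0,0,0,0.045],[0,0,0,0,0.05],[0,0,-0.02,0,0.05],[0,0,-0.06,0,0.05],[0,0,-0.1,0,0.05],[0,0,-0.13,0,0.05],[0,0,-0.13,0,0.05]]}}

```text
clock: 7.6
tcp_pos: [0.4606, -0.1925, 0.3208]
orientation: [3.137, 0.096, 0.012]
contact_force: [0.2, 0.4, -0.0]
grip_width: 0.0501
gripper_force: 0.0
```

Run:
```python
from h import *
to(*jig((-140,-54)),0.30,8.28)
c=r.calibration('wrist'); im=cv2.cvtColor(r.grab_frame('wrist'),cv2.COLOR_RGB2BGR); cv2.imwrite('pics/w6.png',im)
t,ox,oy=np.load('jig.npy');R=np.array([[np.cos(t),-np.sin(t)],[np.sin(t),np.cos(t)]])
hsv=cv2.cvtColor(im,cv2.COLOR_BGR2HSV); m=cv2.inRange(hsv,(20,90,110),(35,255,255)); m[:,:150]=0;m[:,350:]=0
n,l,st,ce=cv2.connectedComponentsWithStats(m);k=1+st[1:,4].argmax();ct=max(cv2.findContours((l==k).astype(np.uint8),0,1)[0],key=cv2.contourArea)
ap=cv2.approxPolyDP(ct,2.5,True).reshape(-1,2); print(ap.tolist()); print(((cast(c,ap,.04)[:,:2]-[ox,oy])@R*1000).round(1).tolist())
```

```text
t 7.6 tcp [ 0.4606 -0.1925  0.3208] yaw 3.52 tilt [ 0.008 -0.003 -1.   ] q [ 0.41  0.3  -0.16  2.04  0.07  0.79 -1.3 ] F [ 0.2  0.4 -0. ] w 0.0501
move [-0.079   0.0055  0.0202] roll -0.0831
[[254, 111], [241, 113], [235, 207], [228, 223], [233, 252], [271, 249], [268, 211], [262, 205]]
[[6.8, -64.8], [6.1, -54.0], [-74.8, -41.2], [-89.6, -33.4], [-119.2, -34.9], [-119.1, -70.7], [-81.1, -70.4], [-75.0, -65.4]]
```

View pics/w6.png

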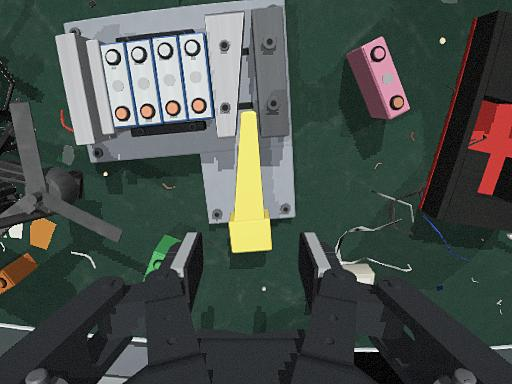

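The wedge lies flat with its nose in the gap mouth: nose at (247,112), handle rear edge at row 251. That puts its centre at jig x ≈ -57, parallel to the fence and about 3 mm off it. Next, closed fingers go behind the handle.

Call:
{"api": "carry_out", "payload": {"moves": [[-0.04,0.0045,0,-0.083,0],[-0.079,0.0045,0.02,-0.083,0],[-0.079,0.0045,0.04,-0.083,0],[-0.079,0.0045,0.05,-0.083,0],[-0.079,0.0045,0.05,-0.083,0],[-0.079,0.0045,0.05,-0.083,0],[-0.079,0.0045,0.05,-0.083,0],[-0.079,0.0045,0.05,-0.083,0]], "force": 60}}

```text
clock: 8.45
tcp_pos: [0.3812, -0.2013, 0.2672]
orientation: [3.133, 0.228, 0.002]
contact_force: [0.2, -0.4, -0.4]
grip_width: 0.0001
gripper_force: 0.0
```

```bash
cat >> h.py <<'E'
def injig():
    t,ox,oy=np.load('jig.npy');R=np.array([[np.cos(t),-np.sin(t)],[np.sin(t),np.cos(t)]]); return ((r.get_obs()['tcp_pos'][:2]-[ox,oy])@R*1000).round(1)
E
python3 - <<'E'
from h import *
to(*jig((-139,-53)),0.190,8.28); print(injig())
E
```

```text
t 8.45 tcp [ 0.3812 -0.2013  0.2672] yaw 8.33 tilt [ 0.001 -0.    -1.   ] q [ 0.48  0.29 -0.16  2.23  0.08  0.62 -1.16] F [ 0.2 -0.4 -0.4] w 0.0001
move [0.0017 0.0006 0.0772] roll 0.0008
[-140.8  -52.4]
```

Call:
{"api": "carry_out", "payload": {"moves": [[0,0,0.02,0,0],[0,0,0.045,0,0],[0,0,0.06,0,0],[0,0,0.07,0,0],[0,0,0.076,0,0],[0,0,0.077,0,0],[0,0,0.077,0,0],[0,0,0.077,0,0]]}}

```text
clock: 9.25
tcp_pos: [0.3808, -0.2015, 0.1903]
orientation: [3.133, 0.227, 0.002]
contact_force: [-0.7, 0.4, 0.5]
grip_width: -0.0
gripper_force: 0.0
```

Run:
```python
from h import *
to(*jig((-139,-53)),0.190,8.28); print(injig())
```

```text
t 9.25 tcp [ 0.3808 -0.2015  0.1903] yaw 8.29 tilt [ 0.001 -0.001 -1.   ] q [ 0.45  0.45 -0.13  2.27  0.14  0.43 -1.22] F [-0.7  0.4  0.5] w -0.0
move [0.0022 0.0005 0.0003] roll 0.0002
[-141.2  -52.5]
```

Call:
{"api": "carry_out", "payload": {"moves": [[0.005,0,0,0,0],[0.01,0,0,0,0],[0.014,0,0,0,0],[0.018,0,0,0,0],[0.022,0,0,0,0],[0.026,0,0,0,0],[0.03,0,0,0,0],[0.03,0,0,0,0]]}}

```text
clock: 10.05
tcp_pos: [0.411, -0.1969, 0.1898]
orientation: [3.133, 0.228, 0.002]
contact_force: [-0.7, -0.3, 0.1]
grip_width: -0.0001
gripper_force: 0.0
```

Run:
```python
from h import *
to(*jig((-58,-53)),0.190,8.28); print(injig())
c=r.calibration('wrist'); im=cv2.cvtColor(r.grab_frame('wrist'),cv2.COLOR_RGB2BGR); cv2.imwrite('pics/w7.png',im)
t,ox,oy=np.load('jig.npy');R=np.array([[np.cos(t),-np.sin(t)],[np.sin(t),np.cos(t)]])
hsv=cv2.cvtColor(im,cv2.COLOR_BGR2HSV); m=cv2.inRange(hsv,(20,90,110),(35,255,255)); m[:,:150]=0;m[:,350:]=0
n,l,st,ce=cv2.connectedComponentsWithStats(m);k=1+st[1:,4].argmax();ct=max(cv2.findContours((l==k).astype(np.uint8),0,1)[0],key=cv2.contourArea)
ap=cv2.approxPolyDP(ct,2.5,True).reshape(-1,2); print(ap.tolist()); print(((cast(c,ap,.04)[:,:2]-[ox,oy])@R*1000).round(1).tolist())
```

```text
t 10.05 tcp [ 0.411  -0.1969  0.1898] yaw 8.33 tilt [ 0.001 -0.    -1.   ] q [ 0.42  0.48 -0.13  2.21  0.13  0.46 -1.24] F [-0.7 -0.3  0.1] w -0.0001
move [ 0.0527  0.0008 -0.0002] roll 0.0008
[-110.7  -52.2]
[[242, 0], [219, 160], [205, 180], [208, 243], [289, 245], [292, 239], [294, 179], [283, 164], [288, 0]]
[[-1.1, -49.4], [-60.5, -39.6], [-69.0, -33.5], [-98.0, -33.6], [-98.9, -69.8], [-96.0, -71.0], [-68.5, -70.7], [-62.2, -65.9], [-1.0, -66.2]]
```

The wedge advances straight, with its rear at jig x ≈ -98 and its side parallel to the fence. I'll keep driving.

Call:
{"api": "carry_out", "payload": {"moves": [[0.004,0,0,0,0],[0.008,0,0,0,0],[0.012,0,0,0,0],[0.016,0.001,0,0,0],[0.02,0.001,0,0,0],[0.024,0.001,0,0,0],[0.028,0.001,0,0,0],[0.032,0.001,0,0,0]]}}

```text
clock: 10.9
tcp_pos: [0.4405, -0.1944, 0.1894]
orientation: [3.133, 0.224, -0.007]
contact_force: [-6.5, -4.2, 5.2]
grip_width: -0.0002
gripper_force: 4.0
```

Call:
{"api": "carry_out", "payload": {"moves": [[0.002,0,0,0,0],[0.004,0,0,0,0],[0.006,0,0,0,0],[0.008,0,0,0,0],[0.01,0,0,0,0],[0.012,0,0,0,0],[0.014,0,0,0,0],[0.015,0,0,0,0]]}}

```text
clock: 11.7
tcp_pos: [0.4543, -0.1925, 0.1893]
orientation: [3.133, 0.224, -0.011]
contact_force: [-10.9, -4.1, 7.9]
grip_width: 0.0001
gripper_force: 5.4
```

```bash
cat >> h.py <<'E'
def wed():
    c=r.calibration('wrist'); im=cv2.cvtColor(r.grab_frame('wrist'),cv2.COLOR_RGB2BGR)
    t,ox,oy=np.load('jig.npy');R=np.array([[np.cos(t),-np.sin(t)],[np.sin(t),np.cos(t)]])
    hsv=cv2.cvtColor(im,cv2.COLOR_BGR2HSV); m=cv2.inRange(hsv,(20,90,110),(35,255,255)); m[:,:150]=0;m[:,350:]=0
    n,l,st,ce=cv2.connectedComponentsWithStats(m);k=1+st[1:,4].argmax();ct=max(cv2.findContours((l==k).astype(np.uint8),0,1)[0],key=cv2.contourArea)
    ap=cv2.approxPolyDP(ct,2.5,True).reshape(-1,2); print(ap.tolist()); print(((cast(c,ap,.04)[:,:2]-[ox,oy])@R*1000).round(1).tolist()); return im
E
python3 - <<'E'
from h import *
to(*jig((-58,-53)),0.190,8.28); print(injig()); cv2.imwrite('pics/w8.png',wed())
E
```

```text
t 11.7 tcp [ 0.4543 -0.1925  0.1893] yaw 8.16 tilt [-0.007 -0.001 -1.   ] q [ 0.38  0.52 -0.12  2.13  0.13  0.51 -1.28] F [-10.9  -4.1   7.9] w 0.0001
move [ 0.0092 -0.0011 -0.0008] roll -0.002
[-67.2 -54.1]
[[243, 0], [216, 173], [209, 174], [205, 183], [209, 245], [290, 246], [295, 180], [292, 174], [284, 172], [289, 0]]
[[40.9, -51.9], [-23.4, -40.2], [-23.8, -37.3], [-27.7, -35.5], [-56.3, -35.9], [-56.9, -72.0], [-26.4, -72.9], [-23.9, -71.6], [-23.0, -68.2], [40.9, -68.5]]
```

Call:
{"api": "carry_out", "payload": {"moves": [[0.002,0,0,0,0],[0.004,0,0,0,0],[0.006,0,0,0,0],[0.007,0,0,0,0],[0.008,0,0,0,0],[0.009,0,0,0,0],[0.01,0,0,0,0],[0.01,0,0,0,0]]}}

```text
clock: 12.55
tcp_pos: [0.4635, -0.1911, 0.1892]
orientation: [3.134, 0.223, -0.013]
contact_force: [-11.9, -3.1, 8.8]
grip_width: -0.0005
gripper_force: 6.2
```

Run:
```python
from h import *
to(*jig((-58,-53)),0.190,8.28); print(injig()); cv2.imwrite('pics/w9.png',wed())
```

```text
t 12.55 tcp [ 0.4635 -0.1911  0.1892] yaw 8.15 tilt [-0.008 -0.001 -1.   ] q [ 0.37  0.53 -0.12  2.11  0.13  0.52 -1.28] F [-11.9  -3.1   8.8] w -0.0005
move [-0.0002 -0.0011 -0.0008] roll -0.0022
[-57.8 -54.1]
[[242, 0], [218, 171], [205, 183], [209, 245], [291, 246], [295, 180], [284, 177], [289, 0]]
[[49.9, -51.5], [-13.4, -41.1], [-18.5, -35.5], [-47.1, -35.9], [-47.7, -72.4], [-17.3, -72.9], [-16.0, -68.2], [50.0, -68.5]]
```

Call:
{"api": "carry_out", "payload": {"moves": [[0.001,0,0,0,0],[0.002,0,0,0,0],[0.003,0,0,0,0],[0.004,0,0,0,0],[0.004,0,0,0,0],[0.004,0,0,0,0],[0.004,0,0,0,0],[0.004,0,0,0,0]]}}

```text
clock: 13.4
tcp_pos: [0.4656, -0.1908, 0.1887]
orientation: [-3.133, -0.222, 0.021]
contact_force: [-17.3, -4.8, 12.1]
grip_width: 0.0001
gripper_force: 9.0
```

Run:
```python
from h import *
to(*jig((-58,-53)),0.190,8.28); print(injig())
```

```text
t 13.4 tcp [ 0.4656 -0.1908  0.1887] yaw 8.11 tilt [-0.013 -0.    -1.   ] q [ 0.36  0.53 -0.12  2.1   0.13  0.53 -1.28] F [-17.3  -4.8  12.1] w 0.0001
move [-0.0022 -0.0011 -0.0013] roll -0.003
[-55.8 -54.1]
```

Call:
{"api": "carry_out", "payload": {"moves": [[0.001,0,0,0,0],[0.002,0,0,0,0],[0.003,0,0,0,0],[0.003,0,0,0,0],[0.003,0,0,0,0],[0.003,0,0,0,0],[0.003,0,0,0,0],[0.003,0,0,0,0]]}}

```text
clock: 14.2
tcp_pos: [0.4665, -0.1907, 0.1883]
orientation: [-3.132, -0.22, 0.03]
contact_force: [-23.7, -4.6, 18.0]
grip_width: -0.0002
gripper_force: 12.2
```

Run:
```python
from h import *
to(*jig((-58,-53)),0.190,8.28); print(injig()); cv2.imwrite('pics/w10.png',wed())
```

```text
t 14.2 tcp [ 0.4665 -0.1907  0.1883] yaw 8.05 tilt [-0.019 -0.    -1.   ] q [ 0.36  0.53 -0.12  2.1   0.13  0.54 -1.29] F [-23.7  -4.6  18. ] w -0.0002
move [-0.0032 -0.0011 -0.0017] roll -0.004
[-54.9 -54.1]
[[242, 0], [218, 174], [206, 182], [209, 245], [212, 248], [292, 247], [296, 182], [285, 178], [290, 0]]
[[50.7, -51.5], [-12.9, -41.0], [-16.3, -35.9], [-45.2, -35.8], [-46.7, -37.0], [-46.3, -72.4], [-16.4, -72.9], [-14.7, -68.3], [50.7, -68.5]]
```

It has stalled with the shoulder at jig x ≈ -15 and the push risen to 24 N, so the wedge is home. I'll back off, rise and look.

Call:
{"api": "carry_out", "payload": {"moves": [[-0.005,0,0,0,0],[-0.015,0,0,0,0],[-0.03,0,0,0,0],[-0.04,0,-0.02,0,0],[-0.05,0,-0.07,0,0],[-0.05,0,-0.12,0,0],[-0.05,0,-0.15,0,0],[-0.05,0,-0.15,0,0]]}}

```text
clock: 15.05
tcp_pos: [0.4255, -0.1964, 0.3444]
orientation: [3.129, 0.227, 0.015]
contact_force: [1.0, -0.1, -1.1]
grip_width: -0.0001
gripper_force: 0.0
```

Run:
```python
from h import *
to(.4568,-.1943,0.3,3.6); im=wed(); cv2.imwrite('pics/w11.png',im); top=cv2.cvtColor(r.grab_frame('top'),cv2.COLOR_RGB2BGR); cv2.imwrite('pics/top1.png',top)
a=cv2.resize(im[0:250,40:340],None,fx=1.8,fy=1.8,interpolation=cv2.INTER_CUBIC); b=cv2.resize(top[150:225,257:337],None,fx=3.2,fy=3.2,interpolation=cv2.INTER_CUBIC)
o=np.zeros((450,540+256,3),np.uint8); o[:,:540]=a; o[:b.shape[0],540:]=b; cv2.imwrite('pics/fin.png',o)
```

```text
t 15.05 tcp [ 0.4255 -0.1964  0.3444] yaw 8.3 tilt [ 0.01  -0.004 -1.   ] q [ 0.45  0.22 -0.17  2.09  0.05  0.83 -1.18] F [ 1.  -0.1 -1.1] w -0.0001
move [0.0309 0.0022 0.0447] roll 0.082
[[248, 0], [235, 91], [228, 98], [229, 131], [267, 132], [270, 98], [264, 93], [266, 0]]
[[63.6, -53.6], [-10.6, -42.0], [-16.6, -35.7], [-45.7, -36.1], [-46.7, -70.8], [-16.6, -73.1], [-12.3, -67.7], [63.7, -68.7]]
```

View pics/fin.png

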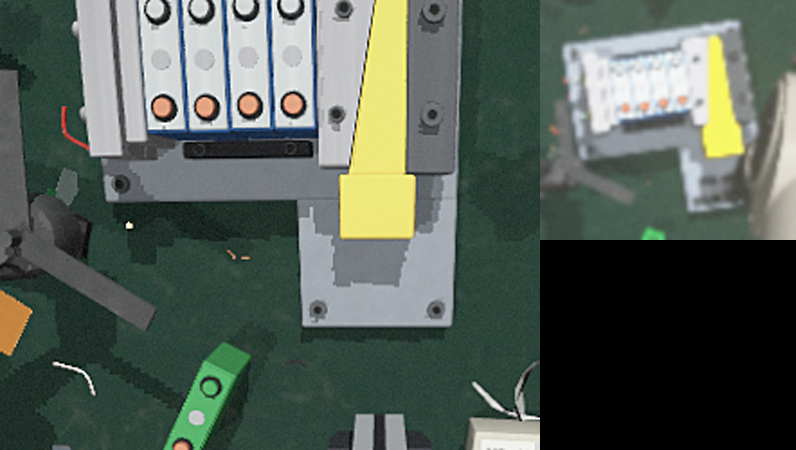

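The shoulder (row 175) meets the fence end (row 173), the cells stand upright, and the plate is against the end block. I'll move the camera over the end block to check the rods for the green band.

Run:
```python
from h import *
to(.46,-.09,0.40,8.3)
```

```text
t 15.15 tcp [ 0.4241 -0.1959  0.3403] yaw 8.31 tilt [ 0.002 -0.001 -1.   ] q [ 0.45  0.23 -0.17  2.09  0.05  0.82 -1.18] F [-0.3 -0.6 -0.5] w 0.0002
move [ 0.051  -0.0995 -0.0597] roll 0.0001
```

Call:
{"api": "carry_out", "payload": {"moves": [[0,0,-0.04,0,0],[0.05,-0.05,-0.06,0,0],[0.05,-0.1,-0.06,0,0],[0.05,-0.1,-0.06,0,0],[0.05,-0.1,-0.06,0,0],[0.05,-0.1,-0.06,0,0],[0.05,-0.1,-0.06,0,0],[0.05,-0.1,-0.06,0,0]]}}

```text
clock: 15.95
tcp_pos: [0.4589, -0.0912, 0.399]
orientation: [3.134, 0.223, -0.002]
contact_force: [1.7, -0.2, -0.6]
grip_width: -0.0
gripper_force: 0.0
```

Run:
```python
from h import *
c=r.calibration('wrist'); im=cv2.cvtColor(r.grab_frame('wrist'),cv2.COLOR_RGB2BGR); cv2.imwrite('pics/w12.png',im)
t,ox,oy=np.load('jig.npy')
u=proj(c,np.array([[*jig((40,100)),.035]]))[0]; print(u)
hsv=cv2.cvtColor(im,cv2.COLOR_BGR2HSV); m=cv2.inRange(hsv,(40,100,90),(85,255,255)); n,l,st,ce=cv2.connectedComponentsWithStats(m)
print([(s[4],q.round(0).tolist()) for s,q in zip(st[1:],ce[1:]) if s[4]>3])
x,y=np.clip(u.astype(int)-[130,110],0,None); cv2.imwrite('pics/w12b.png',cv2.resize(im[y:y+220,x:x+290],None,fx=2.7,fy=2.7,interpolation=cv2.INTER_CUBIC))
```

```text
[199.14293776  88.06061637]
[(np.int32(6), [213.0, 72.0]), (np.int32(8), [214.0, 111.0]), (np.int32(358), [258.0, 222.0])]
```

View pics/w12b.png

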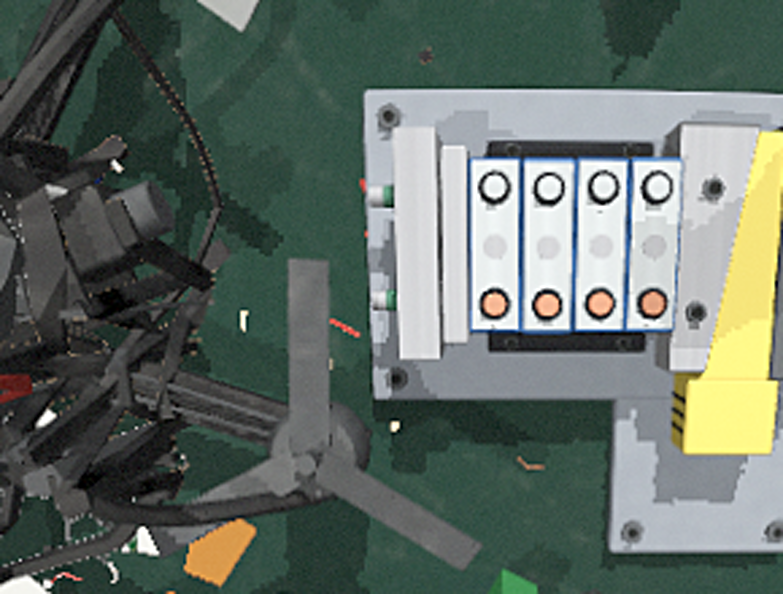

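The green bands show on both rods at (388,195) and (388,299). The cells are upright, and the wedge is flat and home. Handing in.

```bash
python3 -c "
from bench import r
print(r.hand_in())"
```

```text
the job is handed in; nothing more can be done
None
```

The job is handed in: the wedge lies flat and jammed with its shoulder at the fence end, both rods show their green bands, and the four cells are upright. It took about 16 s of the 54 s allowed.

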